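# Nest two dose cups and hold them ready over the zeroing balance

### The arm

A 6-joint arm with a two-finger parallel gripper is mounted at the origin on the work surface. World frame = base frame: x ahead of the robot, y to its left, z up, the work surface at z = 0. Lengths are in mm, angles in rad, forces in N, time in s.
With the tool pointing down it reaches from about 275 to 750 mm from the base axis. Payload 10.2 kg.
Tool frame: the origin (TCP) lies between the finger pads; the fingertips stand 19 mm ahead of it and the grasp point (between the pads) is the TCP; z points along the fingers, y is the line along which they close (so a half turn about z gives the same grasp; the last joint's range is limited). The gripper opens to 85 mm and grips with 20 to 120 N. Pads are 22 mm wide; open, the fingers measure 114 mm over their backs; the gripper's body (76 mm by 85 mm) begins 54 mm behind the grasp point. The pads swing forward as they close: fully open they stand 13 mm farther back than shut.
Start: joints at [0.934, 0.313, 1.498, -0, 1.331, -0.223], TCP at [211.111, 480.691, 250.294] pointing down, gripper open.
Joint ranges: [-2.94, 2.94], [-0.97, 2.17], [0.19, 2.56], [-1.23, 4.37], [0.02, 3.11], [-2.88, 2.88]. Speed limits (rad/s): [2.39, 2.39, 3.01, 3.14, 3.14, 3.14].

### API

Orientations are given as a unit quaternion [w, x, y, z].
In Python, from rig import sense, capture, finish_job gives the robot as it stands. The module is installed in compiled form; this text tells all that it offers.
- The arm moves only by the tool move_arm, never from a script. Its argument "moves" is a list of rows, each an object with "turn": the turn, a rotation vector about the tool's x, y, z in rad, a list of three; "translation": the shift along the tool's x, y, z in mm, a list of three; "hand": the opening, from 0 (shut) to 1 (fully open). In form: [{"turn": [wx, wy, wz], "translation": [x, y, z], "hand": hand}, ...]. A call has 1 to 10 rows; each row shifts and turns the commanded pose from where the row before left it, along the tool's axes as they then stand; what a row does not reach is not made up. A row lasts 1/12 s, in which the tool goes at most 41.7 mm and 7.16 degrees, less where a joint would pass 70% of its speed; a pose out of reach is approached as far as the arm can. A call with a gripper value outside its range is refused whole. The fingers move at their own pace and stop on an object; "grip_force" is the grip in N (left out, the last holds). Time passes only in rows, so rows that do not move let the fingers close. It gives the time, the measured TCP pose, the force, the opening and the grip force at its end, in the units of the state.
- sense(): the state, without advancing time (a new reading comes with each control period).
- capture(name): name is "scene" or "top" or "wrist"; returns a dict with "image" (400x640x3 uint8, blue, green, red), "z_map" (400x640 float32, mm along the optical axis (not along the pixel's ray), 0 where there is no reading), "vertical_fov" (degrees; the focal length in pixels is half the picture's height over the tangent of half this angle, whatever the lens; pixels are square), "cx", "cy" (the principal point, pixels), "R" (3x3) and "t" (3): a world point X has camera coordinates R X + t; the wrist camera has in their place "T_tool_cam" (4x4, takes a point from camera to tool coordinates, whose origin is the TCP and whose axes are the flange's). Camera axes: x right, y down, z forward; pixel columns grow to the right and rows downward; lengths in mm; the calibration is good to about 2 mm. A picture is of the moment at which its call begins: read the wrist's pose just before it.
- finish_job(): hands the job in; it is judged then, once.
The state is a dict: "time_s": time; "joints": joint angles; "dq": joint speeds; "tau": joint torques, N m; "eef_pos": TCP position; "ee_rot": TCP orientation; "force": force on the tool from outside, world axes, zero at the start; "wrist_torque": the same for the moment, N m; "grip_width": opening from 0.0 (shut) to 1.0 (fully open); "grip_force": force on a finger pad.
Only numpy, scipy, OpenCV 4.12 (cv2) and the standard library are available. Lean on these libraries where they do the work, as an engineer would, in place of code of your own. Each camera call takes 0.05 s, during which the arm holds its last target. There are 200 camera calls.

### The job

The two matching white porcelain dose cups are to be weighed together empty: stand one squarely inside the other (either way round, set in and not dropped, as they chip), then carry the nested pair across to the precision balance. The balance is still zeroing itself, so nothing may touch it yet: lower the pair inside the draught shield and finish still holding it there, upright, motionless and centred about a finger's breadth (15 mm) above the pan, not let go. Leave the jar, the bottle and the mortar in between where they stand.

Things in the scene. Friction and masses are not known exactly. Their poses are not given: they have to be found in the camera images.
- cup_a: one of two identical small white porcelain cups, conical, no handle, mouth up: 42 mm tall, 60 mm outside diameter at the rim, tapering straight to 37 mm across at 7.5 mm height, below that a foot 32 mm across; wall 2.5 mm, inner floor 14 mm above the underside; about 85 g. Origin: centre of the underside; z runs up the cup's axis
- cup_b: the other cup, the same in all. Seated one in the other, the upper cup's underside and rim are 14 mm above those of the lower, with about 2 mm of sideways play; both rims are equally wide, so fingers closing across the diameter bear on both rims at once
- balance: precision balance fixed on the counter, white, grey sloping console on its near side: 214 mm wide, from 210 mm before (-x) to 107 mm behind its origin, housing top 62 mm high. Round clear open-topped draught shield, 179 mm inside, 187 mm outside diameter, upper edge 112 mm above the counter (38 mm above the pan). Origin: on the counter under the pan's centre; z up
- pan (a point): centre of the upper face of the balance's round steel pan, 110 mm across, 74 mm above the counter, concentric with the shield
- herb_jar: bystander: squat clear glass jar with a paper band and a steel cap, 68 mm across, 85 mm tall, in the row between cups and balance; origin at the centre of its underside
- brown_bottle: bystander: small brown glass bottle with a black cap, 46 mm across, 82 mm tall, in the same row; origin at the centre of its underside
- mortar: bystander: small brass mortar, 72 mm across, 68 mm tall, in the same row; origin at the centre of its underside

How it is judged (in metres and radians):
On the way:
1. one cup stands squarely seated inside the other (horizontal distance between cup_a and cup_b below 0.005 m and distance between cup_a and cup_b below 0.018 m and angle between each of cup_a, cup_b's own z axis and vertical below 0.15 rad), for 0.2 s.
At the end, for the whole second after the job is handed in: the cups are seated one in the other (axes within 5 mm, undersides less than 18 mm apart), upright within 8.5 degrees, still, held by the fingers, both within 12 mm of the pan's centre line, the lower one's underside 4 to 28 mm above the pan, and nothing touches the balance (all of step 1 and horizontal distance between each of cup_a, cup_b and pan below 0.012 m and z of each of cup_a, cup_b in the frame of pan above 0.004 m and z of any of cup_a, cup_b in the frame of pan below 0.028 m and (contact force between the fingers and cup_a above 0.3 N or contact force between the fingers and cup_b above 0.3 N) and contact force between balance and anything else below 0.1 N and linear speed of each of cup_a, cup_b below 0.02 m/s); the arm keeps its last pose, push and grip.
It fails at once if the balance (pan, shield or housing) is touched (contact force between balance and anything else above 0.5 N).
It fails at once if a cup is dropped (falls freely faster than 0.6 m/s, about 18 mm) ((linear speed of cup_a above 0.6 m/s and contact force between cup_a and anything else below 0.02 N) or (linear speed of cup_b above 0.6 m/s and contact force between cup_b and anything else below 0.02 N)).
It fails at once if the jar, the bottle or the mortar is moved by more than 20 mm (distance of any of herb_jar, brown_bottle, mortar from where it was at the start of the episode above 0.02 m).
It also fails if it takes over 56 s, if anything falls off the work surface, if the arm or the gripper's body presses on something with over 40 N, if the wrist force passes 120 N, or if a joint passes its speed limit or range.

## Working session

There is one attempt and no reset: what is moved stays moved. The work goes in short steps, Python scripts to look and compute and a tool call to move; the robot and the scene stay as the last step left them, time stands still between calls to the robot, and variables do not carry over. Pictures are saved under pics/ and viewed, at most 10 in all, crops included, and the job is handed in when it is done.

Besides the shell and the picture viewer there is one more tool, called as name(argument=value, ...) on one line, values as JSON. move_arm: Moves the arm, as the interface text tells. Its arguments: {"type":"object","properties":{"moves":{"type":"array","items":{"type":"object","properties":{"turn":{"type":"array","items":{"type":"number"}},"translation":{"type":"array","items":{"type":"number"}},"hand":{"type":"number"}}}},"grip_force":{"type":"number"}},"required":["moves"]}

```bash
mkdir -p pics; cat > h.py <<'E'
import numpy as np,cv2
from rig import sense,capture
def cloud(c):
    z=c["z_map"].astype(float);h,w=z.shape
    f=h/2/np.tan(np.radians(c["vertical_fov"])/2)
    v,u=np.mgrid[:h,:w]
    P=np.dstack([(u-c["cx"])/f*z,(v-c["cy"])/f*z,z])
    return (P-np.array(c["t"]))@np.array(c["R"]),z>0
E
python3 - <<'E'
from h import *
s=sense();print(s)
for n in("scene","top"):
    c=capture(n);cv2.imwrite(f"pics/{n}0.png",c["image"]);print(n,c["vertical_fov"],c["cx"],c["cy"],np.round(c["R"],3).tolist(),c["t"],(c["z_map"]>0).mean())
    np.savez(f"{n}0.npz",**c)
E
```

```text
{'time_s': 0.0, 'joints': array([ 9.33575712e-01,  3.13441267e-01,  1.49847125e+00,  8.70853048e-06,
        1.33102501e+00, -2.23390350e-01]), 'dq': array([ 1.14511412e-03,  1.10372784e-03,  1.71569533e-03,  3.14178427e-04,
       -2.39964705e-04, -1.56323110e-05]), 'tau': array([ 3.61755672e-03, -4.12276983e+01, -2.59742635e+01,  7.91384025e-08,
        4.19882359e-03,  3.62822630e-05]), 'eef_pos': array([210.96405602, 480.47441371, 249.72667913]), 'ee_rot': array([-2.84347838e-04,  2.05442785e-01,  9.78668897e-01, -6.09368717e-04]), 'force': array([0.73517069, 0.88654143, 0.65914185]), 'wrist_torque': array([-0.04183698,  0.03555537,  0.00798652]), 'grip_force': 0.0, 'grip_width': 0.9987637974055334}
scene 47.78491160922551 320.17852497978635 206.80815654275682 [[-0.842, 0.54, 0.009], [0.446, 0.704, -0.552], [-0.304, -0.461, -0.834]] [ 461.71950094 -207.47132915 1389.79989454] 0.9958671875
top 43.704133334915475 321.49694950237955 194.5333571242692 [[0.064, -0.998, -0.005], [-0.973, -0.061, -0.222], [0.221, 0.019, -0.975]] [ -26.38341023  570.18769705 1002.56386944] 0.9959375
```

View pics/scene0.png

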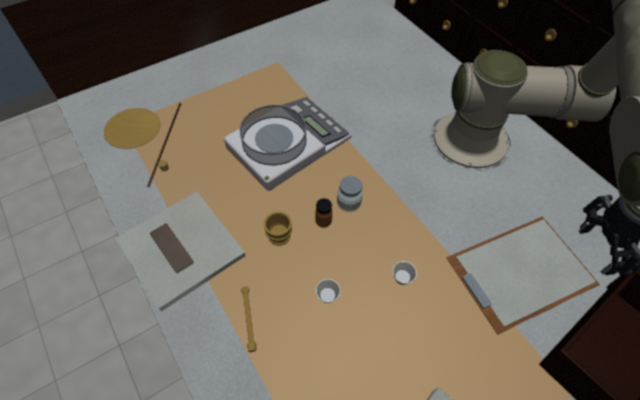

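View pics/top0.png

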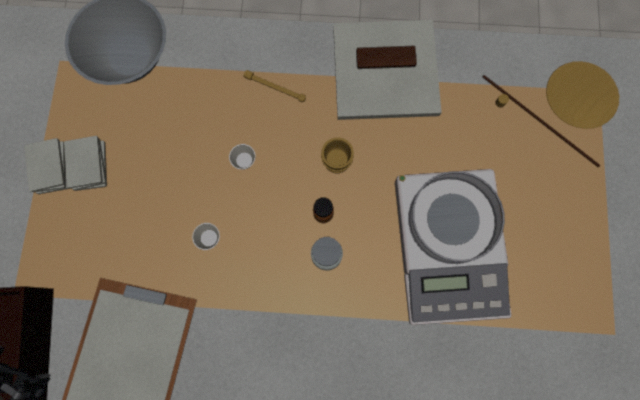

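The scene view shows cups at px (404,272) and (327,291). The top view shows cups at (242,157) and (206,236), mortar (337,155), bottle (323,209), jar (327,252), and the pan centred at about (453,219).

```bash
python3 - <<'E'
from h import *
def circ(P):
    A=np.c_[2*P,np.ones(len(P))];s=np.linalg.lstsq(A,(P**2).sum(1),rcond=None)[0];return s[:2],np.sqrt(s[2]+s[:2]@s[:2])
px={"top":dict(c1=(242,157),c2=(206,236),pan=(453,219),jar=(327,252),bot=(323,209),mor=(337,155)),
"scene":dict(c1=(327,291),c2=(404,272),pan=(273,136),jar=(350,190),bot=(324,212),mor=(278,228))}
for n in px:
    c=dict(np.load(n+"0.npz"));P,ok=cloud(c)
    R,t=c["R"],c["t"];f=200/np.tan(np.radians(float(c["vertical_fov"]))/2)
    def ray(u,v,z):
        o=-R.T@t;d=R.T@np.array([(u-c["cx"])/f,(v-c["cy"])/f,1]);return (o+d*(z-o[2])/d[2])[:2]
    g=c["image"];hsv=cv2.cvtColor(g,cv2.COLOR_BGR2HSV)
    for k,(u,v) in px[n].items():
        r=45 if k=="pan" else 26
        sl=np.s_[max(v-r,0):v+r,u-r:u+r];Q=P[sl][ok[sl]];
        z=Q[:,2]
        zmax=np.percentile(z,99.5);T=Q[z>zmax-6]
        m=(T[:,:2].max(0)+T[:,:2].min(0))/2
        ct,rr=circ(T[:,:2])
        print(n,k,"ztop",zmax.round(1),"mid",m.round(1),"ext",np.ptp(T[:,:2],axis=0).round(1),"circ",ct.round(1),rr.round(1),"table",np.percentile(z,5).round(1))
        if k in("c1","c2"):
            # outer contour: low saturation vs. wood
            m=((hsv[sl][...,1]<70)).astype(np.uint8)
            cs=cv2.findContours(m,0,1)[0];b=max(cs,key=cv2.contourArea)[:,0]+[u-r,max(v-r,0)]
            R42=np.array([ray(a,bb,42) for a,bb in b]);h=cv2.convexHull(R42.astype(np.float32))[:,0]
            print("   rayrim circ",[np.round(q,1) for q in circ(h.astype(float))],"ext",np.ptp(R42,axis=0).round(1),"mid",((R42.max(0)+R42.min(0))/2).round(1))
        if k=="pan":
            d=np.hypot(*(Q[:,:2]-ct).T)
            for lo,hi in((0,50),(95,105)): print("   z at r",lo,hi,np.median(z[(d>lo)&(d<hi)]).round(1))
E
```

```text
top c1 ztop 42.4 mid [652.1 193. ] ext [59.4 59. ] circ [651.8 192.6] 27.7 table -4.2
   rayrim circ [array([651.8, 192.6]), np.float64(29.6)] ext [58.6 58.7] mid [651.5 192.6]
top c2 ztop 42.3 mid [469.6 253.7] ext [57.3 58.6] circ [469.4 252.9] 27.8 table -4.1
   rayrim circ [array([469.3, 252.7]), np.float64(29.6)] ext [60.6 59.1] mid [469.2 252.7]
top pan ztop 113.6 mid [ 532.4 -262.2] ext [181.2 172.6] circ [ 534.3 -268.3] 90.8 table 58.4
   z at r 0 50 73.1
   z at r 95 105 61.0
top jar ztop 87.9 mid [449.2  -7.5] ext [57.7 57.5] circ [449.2  -8.2] 20.7 table -3.5
top bot ztop 84.0 mid [542.    5.6] ext [41.3 40.2] circ [541.7   4.9] 14.7 table -3.8
top mor ztop 69.2 mid [666.2 -18.1] ext [71.2 70. ] circ [665.8 -18.1] 32.5 table -3.7
scene c1 ztop 43.8 mid [651.4 192.9] ext [59.  58.2] circ [651.9 194.1] 27.7 table -1.9
   rayrim circ [array([652.6, 193.6]), np.float64(30.3)] ext [61.9 61. ] mid [652.5 193.4]
scene c2 ztop 44.0 mid [468.9 253.1] ext [59.1 58.7] circ [469.1 253.9] 27.8 table -1.8
   rayrim circ [array([470.4, 254.2]), np.float64(30.8)] ext [62.7 60. ] mid [469.3 253.7]
scene pan ztop 114.6 mid [ 534.  -267.4] ext [186.6 188.7] circ [ 534.7 -267.4] 91.0 table -0.6
   z at r 0 50 74.9
   z at r 95 105 61.9
scene jar ztop 88.9 mid [486.6  -4.6] ext [132.5  62.2] circ [ 4.817e+02 -3.000e-01] 40.5 table -1.5
scene bot ztop 87.0 mid [509.8   4.3] ext [106.2  44.5] circ [509.1   2. ] 37.6 table -1.4
scene mor ztop 71.2 mid [666. -17.] ext [70.5 70. ] circ [666.2 -16.5] 32.5 table -1.5
```

move_arm(moves=[{"turn": [0, 0, -0.1034], "translation": [0, 0, 0], "hand": 1}, {"turn": [0, 0, -0.1034], "translation": [0, 0, 0], "hand": 1}, {"turn": [0, 0, -0.1034], "translation": [0, 0, 0], "hand": 1}, {"turn": [0, 0, -0.1034], "translation": [0, 0, 0], "hand": 1}, {"turn": [0, 0, 0], "translation": [-25.8, -22.7, 0], "hand": 1}, {"turn": [0, 0, 0], "translation": [-25.8, -22.7, 0], "hand": 1}, {"turn": [0, 0, 0], "translation": [-25.8, -22.7, 0], "hand": 1}, {"turn": [0, 0, 0], "translation": [-25.8, -22.7, 0], "hand": 1}, {"turn": [0, 0, 0], "translation": [-25.8, -22.7, 0], "hand": 1}, {"turn": [0, 0, 0], "translation": [-25.8, -22.7, 0], "hand": 1}])

```text
time_s: 0.93
eef_pos: [366.8, 343.1, 250.1]
ee_rot: [-0.0, 0.0, 1.0, -0.0]
force: [0.8, 1.6, 0.2]
grip_width: 1.003
grip_force: 0.0
```

move_arm(moves=[{"turn": [0, 0, 0], "translation": [-25.8, -22.7, 15], "hand": 1}, {"turn": [0, 0, 0], "translation": [-25.8, -22.7, 25], "hand": 1}, {"turn": [0, 0, 0], "translation": [-25.8, -22.7, 25], "hand": 1}, {"turn": [0, 0, 0], "translation": [-25.8, -22.7, 25], "hand": 1}, {"turn": [0, 0, 0], "translation": [0, 0, 20], "hand": 1}, {"turn": [0, 0, 0], "translation": [0, 0, 20], "hand": 1}, {"turn": [0, 0, 0], "translation": [0, 0, 0], "hand": 1}, {"turn": [0, 0, 0], "translation": [0, 0, 0], "hand": 1}])

```text
time_s: 1.6
eef_pos: [467.2, 254.9, 121.4]
ee_rot: [-0.001, 0.0, 1.0, -0.0]
force: [0.3, -0.2, 0.8]
grip_width: 1.0
grip_force: 0.0
```

```bash
python3 - <<'E'
from h import *
s=sense();print(s["eef_pos"],s["time_s"]);c=capture("wrist");cv2.imwrite("pics/w1.png",c["image"]);np.savez("w1.npz",**c)
print(c["T_tool_cam"],c["vertical_fov"]);s=sense();print(s["eef_pos"],s["time_s"])
E
```

```text
[467.18621622 254.89446048 121.42968606] 1.6
[[-2.82195410e-05 -9.50498862e-01 -3.10728037e-01  7.96246746e+01]
 [ 9.99999543e-01 -3.23617159e-04  8.99108482e-04 -1.22061352e+00]
 [-9.55158514e-04 -3.10727869e-01  9.50498437e-01 -1.24151354e+02]
 [ 0.00000000e+00  0.00000000e+00  0.00000000e+00  1.00000000e+00]] 71.35741084320267
[467.71404085 255.23749427 122.52611585] 1.65
```

View pics/w1.png

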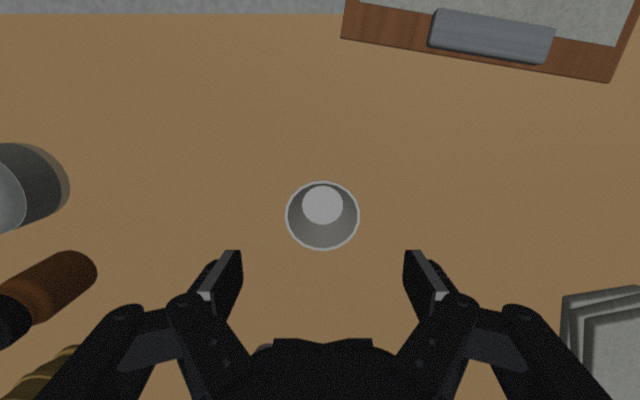

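The wrist view shows the cup at (322,215) centred between the pads, whose tips are at about (238,252) and (407,252). I'll measure the cup and the fingertips in the tool frame.

```bash
cat >> h.py <<'E'
def wcloud(c):
    z=c["z_map"].astype(float);f=200/np.tan(np.radians(float(c["vertical_fov"]))/2)
    v,u=np.mgrid[:400,:640]
    P=np.dstack([(u-c["cx"])/f*z,(v-c["cy"])/f*z,z]);T=np.array(c["T_tool_cam"])
    return P@T[:3,:3].T+T[:3,3],z>0
def circ(P):
    A=np.c_[2*P,np.ones(len(P))];s=np.linalg.lstsq(A,(P**2).sum(1),rcond=None)[0];return s[:2],np.sqrt(s[2]+s[:2]@s[:2])
E
python3 - <<'E'
from h import *
c=dict(np.load("w1.npz"));P,ok=wcloud(c)
Q=P[160:270,265:380].reshape(-1,3);T=Q[Q[:,2]<np.percentile(Q[:,2],0.5)+5]
print("rim z",np.percentile(Q[:,2],0.5),"mid",(T.max(0)+T.min(0))/2,np.ptp(T,axis=0),"table",np.percentile(Q[:,2],[90]))
for u0,u1 in((190,245),(400,450)):
    Q=P[245:320,u0:u1][ok[245:320,u0:u1]];Q=Q[Q[:,2]<60];print("finger tip z",np.percentile(Q[:,2],[95,98,99.5]),"x",np.percentile(Q[:,0],[1,50,99]),"y",np.percentile(Q[:,1],[1,50,99]))
E
```

```text
rim z 77.76208732709668 mid [ 23.48124389  -1.27844988 -20.70387175] [112.28686145  58.6179327  206.89496419] table [120.782139]
finger tip z [-0.15762894  2.26810759  4.45403173] x [-10.4192675    7.98748529  16.44929768] y [-56.75363605 -44.10386277 -34.33461665]
finger tip z [-0.05086149  2.67159477  4.48631497] x [-10.50214484   7.40669255  16.31810259] y [32.17127395 41.88278609 54.52533572]
```

```bash
python3 - <<'E'
from h import *
c=dict(np.load("w1.npz"));P,ok=wcloud(c)
Q=P[160:270,265:380].reshape(-1,3)
Q=Q[(Q[:,2]>60)]
T=Q[Q[:,2]<np.percentile(Q[:,2],1)+5]
print(np.percentile(Q[:,2],[1,90]),"mid",(T.max(0)+T.min(0))/2,np.ptp(T,axis=0),circ(T[:,:2]))
E
```

```text
[ 78.30022814 120.78272152] mid [-3.22784707 -1.27844988 80.09046955] [58.86867952 58.6179327   6.36905657] (array([-2.63638054, -1.27870109]), np.float64(27.678707198619158))
```

move_arm(moves=[{"turn": [0, 0, 0], "translation": [-1, -1, 15], "hand": 1}, {"turn": [0, 0, 0], "translation": [-1, 0, 20], "hand": 1}, {"turn": [0, 0, 0], "translation": [0, 0, 20], "hand": 1}, {"turn": [0, 0, 0], "translation": [0, 0, 10], "hand": 1}, {"turn": [0, 0, 0], "translation": [0, 0, 0], "hand": 1}, {"turn": [0, 0, 0], "translation": [0, 0, 0], "hand": 1}, {"turn": [0, 0, 0], "translation": [0, 0, 0], "hand": 1}])

```text
time_s: 2.23
eef_pos: [470.3, 254.3, 58.3]
ee_rot: [0.001, -0.0, 1.0, 0.0]
force: [-0.8, -0.2, 0.8]
grip_width: 0.998
grip_force: 0.0
```

```bash
python3 - <<'E'
from h import *
E=[]
for i in range(6):
    E.append(sense()["eef_pos"]);c=capture("wrist")
print(np.round(E,1),np.mean(E,0))
P,ok=wcloud(c)
Q=P[150:300,245:400].reshape(-1,3);Q=Q[(Q[:,2]>2)&(abs(Q[:,0])<33)&(abs(Q[:,1])<33)]
m=np.percentile(Q[:,2],1);T=Q[Q[:,2]<m+5]
print("rim",m,(T.max(0)+T.min(0))/2,np.ptp(T,axis=0),circ(T[:,:2]))
t=P[20:120,100:330][...,2];print("table",np.median(t))
E
```

```text
[[470.3 254.3  58.3]
 [470.2 254.3  58.2]
 [470.2 254.2  58.1]
 [470.1 254.2  57.8]
 [469.9 254.1  57.6]
 [469.8 254.1  57.4]] [470.09190785 254.20493168  57.90090046]
rim 14.122112551311126 [ 0.04274143 -0.73342212 16.10986676] [59.2264685  59.06879147  6.02073078] (array([ 0.40285125, -0.57559413]), np.float64(27.736637050479505))
table 56.10129194705287
```

move_arm(grip_force=35, moves=[{"turn": [0, 0, 0], "translation": [0, -0.7, 8], "hand": 1}, {"turn": [0, 0, 0], "translation": [0, 0, 0], "hand": 0.85}, {"turn": [0, 0, 0], "translation": [0, 0, 0], "hand": 0.75}, {"turn": [0, 0, 0], "translation": [0, 0, 0], "hand": 0.6}, {"turn": [0, 0, 0], "translation": [0, 0, 0], "hand": 0.4}, {"turn": [0, 0, 0], "translation": [0, 0, 0], "hand": 0.2}, {"turn": [0, 0, 0], "translation": [0, 0, 0], "hand": 0.2}, {"turn": [0, 0, 0], "translation": [0, 0, 0], "hand": 0.2}])

```text
time_s: 3.2
eef_pos: [469.7, 253.3, 49.1]
ee_rot: [0.0, 0.0, 1.0, 0.0]
force: [-2.1, -0.2, 5.7]
grip_width: 0.653
grip_force: 36.7
```

```bash
python3 - <<'E'
from h import *
s=sense();c=capture("wrist");cv2.imwrite("pics/w2.png",c["image"]);print(s["eef_pos"],s["grip_width"],s["grip_force"],s["force"])
E
```

```text
[469.69156368 253.2615994   49.06024021] 0.652928453360238 36.742279041500296 [-2.11895792 -0.17213013  5.67063737]
```

View pics/w2.png

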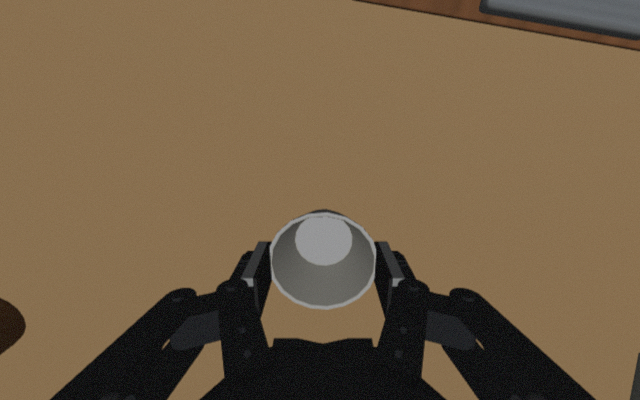

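Both pads sit on the cup's rim at (270,262) and (378,262), and the cup is level. Now lifting.

move_arm(moves=[{"turn": [0, 0, 0], "translation": [0, 0, -4], "hand": 0.2}, {"turn": [0, 0, 0], "translation": [0, 0, -10], "hand": 0.2}, {"turn": [0, 0, 0], "translation": [0, 0, -16], "hand": 0.2}, {"turn": [0, 0, 0], "translation": [0, 0, -16], "hand": 0.2}, {"turn": [0, 0, 0], "translation": [0, 0, -16], "hand": 0.2}, {"turn": [0, 0, 0], "translation": [0, 0, -8], "hand": 0.2}, {"turn": [0, 0, 0], "translation": [-10, -3.3, 0], "hand": 0.2}, {"turn": [0, 0, 0], "translation": [-18, -6, 0], "hand": 0.2}, {"turn": [0, 0, 0], "translation": [-18, -6, 0], "hand": 0.2}, {"turn": [0, 0, 0], "translation": [-18, -6, 0], "hand": 0.2}])

```text
time_s: 4.08
eef_pos: [534.6, 231.3, 117.9]
ee_rot: [-0.0, 0.0, 1.0, -0.0]
force: [-0.0, -0.5, -1.5]
grip_width: 0.655
grip_force: 37.4
```

move_arm(moves=[{"turn": [0, 0, 0], "translation": [-18, -6, 0], "hand": 0.2}, {"turn": [0, 0, 0], "translation": [-18, -6, 0], "hand": 0.2}, {"turn": [0, 0, 0], "translation": [-18, -6, 0], "hand": 0.2}, {"turn": [0, 0, 0], "translation": [-18, -6, 0], "hand": 0.2}, {"turn": [0, 0, 0], "translation": [-18, -6, 0], "hand": 0.2}, {"turn": [0, 0, 0], "translation": [-18, -6, 0], "hand": 0.2}, {"turn": [0, 0, 0], "translation": [-10, -3, 0], "hand": 0.2}, {"turn": [0, 0, 0], "translation": [0, 0, 0], "hand": 0.2}, {"turn": [0, 0, 0], "translation": [0, 0, 0], "hand": 0.2}, {"turn": [0, 0, 0], "translation": [0, 0, 0], "hand": 0.2}])

```text
time_s: 4.92
eef_pos: [650.9, 193.0, 118.0]
ee_rot: [-0.001, -0.0, 1.0, -0.0]
force: [-0.5, -0.4, -1.5]
grip_width: 0.653
grip_force: 37.4
```

```bash
python3 - <<'E'
from h import *
for i in range(5):
    s=sense();c=capture("wrist");print(s["eef_pos"].round(1),s["grip_width"],s["grip_force"],s["force"].round(1))
cv2.imwrite("pics/w3.png",c["image"]);np.savez("w3.npz",**c)
P,ok=wcloud(c)
t=P[30:150,60:260][...,2];print("table",np.median(t))
# held cup: rim
sl=np.s_[205:320,265:385]
Q=P[sl].reshape(-1,3);g=cv2.cvtColor(c["image"],cv2.COLOR_BGR2GRAY)[sl].ravel()
Q=Q[(g>100)&(Q[:,2]<60)];m=np.percentile(Q[:,2],1);T=Q[Q[:,2]<m+5]
print("held rim z",m,(T.max(0)+T.min(0))/2,np.ptp(T,axis=0),circ(T[:,:2]))
for n in("scene","top"):
    c=capture(n);np.savez(n+"1.npz",**c);cv2.imwrite(f"pics/{n}1.png",c["image"])
E
```

```text
[650.9 193.  118. ] 0.6525096683862859 37.390218366126646 [-0.5 -0.4 -1.5]
[650.9 193.2 118.4] 0.6530000357260263 37.389498344655294 [-0.3  0.9 -1.3]
[651.  193.3 118.6] 0.656331898751058 37.39007779088752 [-0.1  0.3 -1.2]
[651.  193.3 118.8] 0.6555143069892877 37.38983163362718 [-0.3  0.2 -0.6]
[651.2 193.2 118.9] 0.6557551042303339 37.38949480521114 [ 0.9  0.1 -0.8]
table 117.65282548735779
held rim z 5.030300381670381 [ 24.51364354  -1.05887252 -57.06535857] [110.22132078  56.02570269 134.17305298] (array([ 7.47939669, -1.10278344]), np.float64(31.479210819623276))
```

View pics/w3.png

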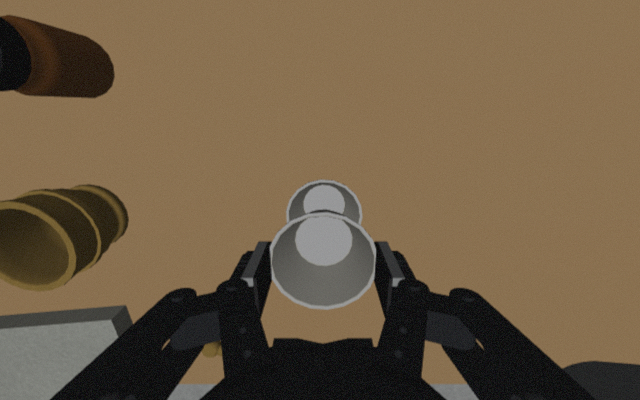

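View pics/scene1.png

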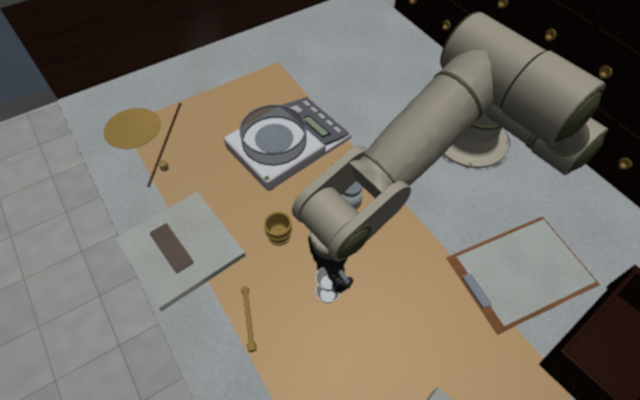

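The wrist view shows the held cup's rim centred at about (323,262) and the standing cup's rim at about (323,215), partly hidden. I'll measure both rims in the tool frame.

```bash
cat >> h.py <<'E'
from scipy.optimize import least_squares
def rims(c,bands):
    P,ok=wcloud(c);g=cv2.cvtColor(c["image"],cv2.COLOR_BGR2GRAY)
    X=P.reshape(-1,3);out=[]
    for lo,hi in bands:
        M=(g.ravel()>95)&(abs(X[:,0])<40)&(abs(X[:,1])<34)&(X[:,2]>lo)&(X[:,2]<hi)
        T=X[M]; q=np.percentile(T[:,2],2);T=T[T[:,2]<q+3.5]
        # wall annulus mid-radius ~28.2 (outer edge 30)
        ct,r=circ(T[:,:2])
        o=least_squares(lambda p:np.hypot(*(T[:,:2]-p[:2]).T)-p[2],[*ct,r],loss="soft_l1").x
        out.append((len(T),q.round(1),o.round(2),np.ptp(T,axis=0).round(1)))
    return out
E
python3 - <<'E'
from h import *
c=dict(np.load("w3.npz"))
for o in rims(c,((-2,25),(65,95))):print(o)
E
```

```text
(1519, np.float64(5.4), array([-0.1 , -1.14, 28.03]), array([59.8, 56.1,  4.8]))
(382, np.float64(75.0), array([-1.49, -0.03, 28.2 ]), array([36.9, 58.9,  3.6]))
```

move_arm(moves=[{"turn": [0, 0, 0], "translation": [-1.4, 0.8, 0], "hand": 0.2}, {"turn": [0, 0, 0], "translation": [0, 0, 8], "hand": 0.2}, {"turn": [0, 0, 0], "translation": [0, 0, 10], "hand": 0.2}, {"turn": [0, 0, 0], "translation": [0, 0, 10], "hand": 0.2}, {"turn": [0, 0, 0], "translation": [0, 0, 8], "hand": 0.2}, {"turn": [0, 0, 0], "translation": [0, 0, 4], "hand": 0.2}, {"turn": [0, 0, 0], "translation": [0, 0, 0], "hand": 0.2}, {"turn": [0, 0, 0], "translation": [0, 0, 0], "hand": 0.2}])

```text
time_s: 5.93
eef_pos: [653.0, 193.7, 78.6]
ee_rot: [-0.0, 0.0, 1.0, -0.0]
force: [0.3, -0.4, -0.6]
grip_width: 0.651
grip_force: 37.4
```

```bash
python3 - <<'E'
from h import *
for i in range(2):
    c=capture("wrist");s=sense();print(s["eef_pos"].round(1),s["force"].round(1))
    for o in rims(c,((-2,18),(30,50))):print(o)
E
```

```text
[653.2 193.8  79.1] [ 0.1  0.1 -0.3]
(1477, np.float64(5.2), array([-0.11, -1.14, 28.05]), array([59.6, 56. ,  4.4]))
(1386, np.float64(30.8), array([-4.3 , -0.02, 14.02]), array([36.8, 36.9,  4.2]))
[653.2 193.8  79.3] [ 0.6 -0.9 -0.5]
(1480, np.float64(5.2), array([-0.08, -1.14, 28.05]), array([59.8, 56.2,  4.4]))
(1634, np.float64(30.9), array([-3.73, -0.15, 13.8 ]), array([35.9, 36.4,  4.4]))
```

```bash
python3 - <<'E'
from h import *
c=capture("wrist");P,ok=wcloud(c);g=cv2.cvtColor(c["image"],cv2.COLOR_BGR2GRAY).ravel();X=P.reshape(-1,3)
r=np.hypot(X[:,0],X[:,1])
M=(g>95)&(r>24)&(r<36)&(X[:,0]>-5)&(X[:,2]>28)&(X[:,2]<50);T=X[M];q=np.percentile(T[:,2],2);T=T[T[:,2]<q+4]
print(len(T),q,T.min(0),T.max(0))
o=least_squares(lambda p:np.hypot(*(T[:,:2]-p).T)-28.1,[0,0],loss="soft_l1").x;print(o)
E
```

```text
452 35.32470476953542 [  0.92917579 -29.8265292   34.91680517] [29.85251728 28.86677364 38.39443021]
[ 0.82953261 -0.53319701]
```

move_arm(moves=[{"turn": [0, 0, 0], "translation": [0.8, 0.4, 0], "hand": 0.2}, {"turn": [0, 0, 0], "translation": [0, 0, 4], "hand": 0.2}, {"turn": [0, 0, 0], "translation": [0, 0, 4], "hand": 0.2}, {"turn": [0, 0, 0], "translation": [0, 0, 2], "hand": 0.2}, {"turn": [0, 0, 0], "translation": [0, 0, 1.5], "hand": 0.2}, {"turn": [0, 0, 0], "translation": [0, 0, 1], "hand": 0.2}, {"turn": [0, 0, 0], "translation": [0, 0, 1], "hand": 0.2}, {"turn": [0, 0, 0], "translation": [0, 0, 0], "hand": 0.2}])

```text
time_s: 6.75
eef_pos: [652.1, 194.1, 65.1]
ee_rot: [-0.0, 0.0, 1.0, 0.0]
force: [0.5, 0.2, -0.9]
grip_width: 0.654
grip_force: 37.4
```

move_arm(moves=[{"turn": [0, 0, 0], "translation": [0, 0, 0.8], "hand": 0.2}, {"turn": [0, 0, 0], "translation": [0, 0, 0.7], "hand": 0.2}, {"turn": [0, 0, 0], "translation": [0, 0, 0], "hand": 0.2}])

```text
time_s: 7.0
eef_pos: [652.1, 194.1, 63.7]
ee_rot: [-0.0, 0.0, 1.0, -0.0]
force: [-0.3, -0.4, 0.2]
grip_width: 0.654
grip_force: 37.4
```

```bash
cat > lo.py <<'E'
from h import *
c=capture("wrist");s=sense();print(s["time_s"],s["eef_pos"].round(1),s["force"].round(1),s["grip_width"])
P,ok=wcloud(c);g=cv2.cvtColor(c["image"],cv2.COLOR_BGR2GRAY).ravel();X=P.reshape(-1,3)
r=np.hypot(X[:,0],X[:,1])
up=rims(c,((-5,12),))[0];print(up)
z0=up[1]+9
M=(g>95)&(r>24)&(r<36)&(X[:,0]>-5)&(X[:,2]>z0)&(X[:,2]<z0+22);T=X[M];q=np.percentile(T[:,2],2);T=T[T[:,2]<q+4]
print("low",len(T),q,T.min(0),T.max(0),"rim step",q-up[1])
print(least_squares(lambda p:np.hypot(*(T[:,:2]-p).T)-28.1,[0,0],loss="soft_l1").x)
E
python3 lo.py
```

```text
7.05 [652.1 194.1  63.7] [-0.5 -0.4 -1.4] 0.6537542079017903
(1464, np.float64(5.2), array([-0.12, -1.15, 28.06]), array([59.8, 56.1,  4.9]))
low 447 19.934569417732718 [  7.08741483 -28.23757825  19.16636771] [29.024175   27.61635687 23.82291213] rim step 14.734569417732718
[-0.27740816 -0.87464299]
```

move_arm(moves=[{"turn": [0, 0, 0], "translation": [0, 0, 0.4], "hand": 0.2}, {"turn": [0, 0, 0], "translation": [0, 0, 0.4], "hand": 0.2}, {"turn": [0, 0, 0], "translation": [0, 0, 0], "hand": 0.2}])

```text
time_s: 7.3
eef_pos: [652.3, 194.1, 63.2]
ee_rot: [0.0, 0.0, 1.0, -0.0]
force: [-0.2, -0.2, 0.8]
grip_width: 0.657
grip_force: 37.5
```

```bash
python3 lo.py
```

```text
7.35 [652.3 194.2  63.2] [-0.7  0.3  1.3] 0.6549230457803288
(1468, np.float64(5.1), array([-0.1 , -1.15, 28.05]), array([59.3, 55.9,  4.4]))
low 452 19.574739095636694 [  7.24557609 -28.80685049  14.77488244] [29.10908246 27.55333371 23.32874901] rim step 14.474739095636695
[-0.09473952 -0.94777728]
```

move_arm(moves=[{"turn": [0, 0, 0], "translation": [0, 0, 0.3], "hand": 0.2}, {"turn": [0, 0, 0], "translation": [0, 0, 0], "hand": 0.66}, {"turn": [0, 0, 0], "translation": [0, 0, 0], "hand": 0.7}, {"turn": [0, 0, 0], "translation": [0, 0, 0], "hand": 0.78}, {"turn": [0, 0, 0], "translation": [0, 0, 0], "hand": 0.9}, {"turn": [0, 0, 0], "translation": [0, 0, 0], "hand": 1}, {"turn": [0, 0, 0], "translation": [0, 0, 0], "hand": 1}, {"turn": [0, 0, 0], "translation": [0, 0, 0], "hand": 1}])

```text
time_s: 8.02
eef_pos: [652.1, 194.1, 62.6]
ee_rot: [-0.0, 0.0, 1.0, -0.0]
force: [0.6, 0.7, 0.2]
grip_width: 0.998
grip_force: 0.0
```

```bash
python3 lo.py; python3 - <<'E'
from h import *
c=capture("wrist");cv2.imwrite("pics/w4.png",c["image"])
E
```

```text
8.0667 [652.1 194.1  62.6] [ 0.5 -0.1  0.1] 1.0002313640989133
(1576, np.float64(5.0), array([-0.43, -0.28, 28.12]), array([59.7, 59.1,  4.4]))
low 452 18.90646463025186 [  5.06760549 -29.43018351  16.00443637] [28.823053   27.35074991 22.33114533] rim step 13.906464630251861
[-0.26035078 -0.89808866]
```

View pics/w4.png

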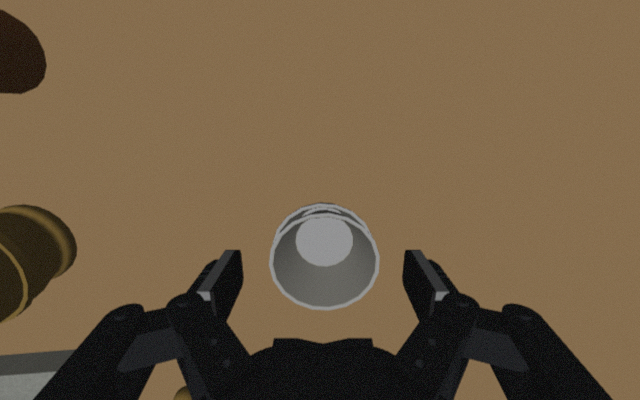

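The pair is nested at (324,255): the rim step is 13.9 mm and the axes agree within 1 mm. Next I'll lower the fingers over both rims and grip.

move_arm(grip_force=60, moves=[{"turn": [0, 0, 0], "translation": [0, -0.4, 6], "hand": 1}, {"turn": [0, 0, 0], "translation": [0, 0, 6], "hand": 1}, {"turn": [0, 0, 0], "translation": [0, 0, 0], "hand": 0.85}, {"turn": [0, 0, 0], "translation": [0, 0, 0], "hand": 0.75}, {"turn": [0, 0, 0], "translation": [0, 0, 0], "hand": 0.6}, {"turn": [0, 0, 0], "translation": [0, 0, 0], "hand": 0.4}, {"turn": [0, 0, 0], "translation": [0, 0, 0], "hand": 0.2}, {"turn": [0, 0, 0], "translation": [0, 0, 0], "hand": 0.2}, {"turn": [0, 0, 0], "translation": [0, 0, 0], "hand": 0.2}])

```text
time_s: 8.87
eef_pos: [652.4, 193.8, 51.1]
ee_rot: [0.0, 0.0, 1.0, 0.0]
force: [-0.1, -0.8, 3.4]
grip_width: 0.655
grip_force: 64.0
```

move_arm(moves=[{"turn": [0, 0, 0], "translation": [0, 0, -2], "hand": 0.2}, {"turn": [0, 0, 0], "translation": [0, 0, -3], "hand": 0.2}, {"turn": [0, 0, 0], "translation": [0, 0, -3], "hand": 0.2}, {"turn": [0, 0, 0], "translation": [0, 0, -2], "hand": 0.2}, {"turn": [0, 0, 0], "translation": [0, 0, 0], "hand": 0.2}, {"turn": [0, 0, 0], "translation": [0, 0, 0], "hand": 0.2}])

```text
time_s: 9.37
eef_pos: [652.1, 193.7, 60.7]
ee_rot: [-0.0, 0.0, 1.0, 0.0]
force: [-0.5, 0.3, -1.1]
grip_width: 0.654
grip_force: 63.8
```

```bash
sed -i 's/((-5,12),)/((-15,2),)/' lo.py; python3 lo.py; python3 - <<'E'
from h import *
c=capture("wrist");cv2.imwrite("pics/w5.png",c["image"]);np.savez("w5.npz",**c)
P,ok=wcloud(c);print("table",np.median(P[30:150,150:500][...,2]))
E
```

```text
9.4167 [652.1 193.7  60.6] [-0.4 -0.3 -1.4] 0.6548172937724431
(1720, np.float64(-6.9), array([-0.55, -1.17, 28.06]), array([59.3, 56. ,  4.4]))
low 543 7.141034486167154 [  7.8713822  -28.96074128   2.63526866] [28.86176965 26.34326158 11.06916135] rim step 14.041034486167154
[-0.34342542 -1.10994877]
table 59.33047714932155
```

View pics/w5.png

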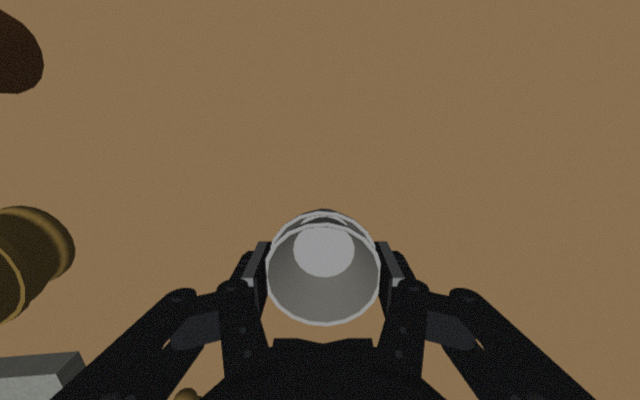

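The pair is lifted about 10 mm off the counter, still nested with a 14.0 mm step, and both rims sit between the pads. Carrying it now.

move_arm(moves=[{"turn": [0, 0, 0], "translation": [0, 0, -5], "hand": 0.2}, {"turn": [0, 0, 0], "translation": [0, 0, -12], "hand": 0.2}, {"turn": [0, 0, 0], "translation": [0, 0, -18], "hand": 0.2}, {"turn": [0, 0, 0], "translation": [0, 0, -20], "hand": 0.2}, {"turn": [0, 0, 0], "translation": [0, 0, -20], "hand": 0.2}, {"turn": [0, 0, 0], "translation": [0, 0, -20], "hand": 0.2}, {"turn": [0, 0, 0], "translation": [0, 0, -18], "hand": 0.2}, {"turn": [0, 0, 0], "translation": [0, 0, -12], "hand": 0.2}, {"turn": [0, 0, 0], "translation": [0, 0, -5], "hand": 0.2}])

```text
time_s: 10.22
eef_pos: [652.7, 193.8, 193.7]
ee_rot: [0.002, 0.0, 1.0, 0.0]
force: [0.7, -0.6, -2.1]
grip_width: 0.65
grip_force: 63.9
```

move_arm(moves=[{"turn": [0, 0, 0], "translation": [1.5, -6, 0], "hand": 0.2}, {"turn": [0, 0, 0], "translation": [3, -12, 0], "hand": 0.2}, {"turn": [0, 0, 0], "translation": [4.6, -18, 0], "hand": 0.2}, {"turn": [0, 0, 0], "translation": [4.6, -18, 0], "hand": 0.2}, {"turn": [0, 0, 0], "translation": [4.6, -18, 0], "hand": 0.2}, {"turn": [0, 0, 0], "translation": [4.6, -18, 0], "hand": 0.2}, {"turn": [0, 0, 0], "translation": [4.6, -18, 0], "hand": 0.2}, {"turn": [0, 0, 0], "translation": [4.6, -18, 0], "hand": 0.2}, {"turn": [0, 0, 0], "translation": [4.6, -18, 0], "hand": 0.2}, {"turn": [0, 0, 0], "translation": [4.6, -18, 0], "hand": 0.2}])

```text
time_s: 11.05
eef_pos: [609.8, 30.5, 189.3]
ee_rot: [-0.001, 0.0, 1.0, 0.0]
force: [0.3, -0.1, -1.9]
grip_width: 0.653
grip_force: 63.9
```

move_arm(moves=[{"turn": [0, 0, 0], "translation": [4.6, -18, 0], "hand": 0.2}, {"turn": [0, 0, 0], "translation": [4.6, -18, 0], "hand": 0.2}, {"turn": [0, 0, 0], "translation": [4.6, -18, 0], "hand": 0.2}, {"turn": [0, 0, 0], "translation": [4.6, -18, 0], "hand": 0.2}, {"turn": [0, 0, 0], "translation": [4.6, -18, 0], "hand": 0.2}, {"turn": [0, 0, 0], "translation": [4.6, -18, 0], "hand": 0.2}, {"turn": [0, 0, 0], "translation": [4.6, -18, 0], "hand": 0.2}, {"turn": [0, 0, 0], "translation": [4.6, -18, 0], "hand": 0.2}, {"turn": [0, 0, 0], "translation": [4.6, -18, 0], "hand": 0.2}, {"turn": [0, 0, 0], "translation": [4.6, -18, 0], "hand": 0.2}])

```text
time_s: 11.88
eef_pos: [563.7, -149.2, 189.4]
ee_rot: [-0.001, 0.0, 1.0, 0.0]
force: [-0.7, -0.4, -1.4]
grip_width: 0.653
grip_force: 63.9
```

move_arm(moves=[{"turn": [0, 0, 0], "translation": [4.6, -18, 0], "hand": 0.2}, {"turn": [0, 0, 0], "translation": [4.6, -18, 0], "hand": 0.2}, {"turn": [0, 0, 0], "translation": [4.6, -18, 0], "hand": 0.2}, {"turn": [0, 0, 0], "translation": [4.6, -18, 0], "hand": 0.2}, {"turn": [0, 0, 0], "translation": [4.6, -18, 0], "hand": 0.2}, {"turn": [0, 0, 0], "translation": [2.5, -10, 0], "hand": 0.2}, {"turn": [0, 0, 0], "translation": [0, 0, 0], "hand": 0.2}, {"turn": [0, 0, 0], "translation": [0, 0, 0], "hand": 0.2}, {"turn": [0, 0, 0], "translation": [0, 0, 0], "hand": 0.2}])

```text
time_s: 12.63
eef_pos: [539.3, -247.3, 190.3]
ee_rot: [-0.0, -0.0, 1.0, 0.0]
force: [-0.0, -0.1, -1.9]
grip_width: 0.657
grip_force: 63.9
```

```bash
python3 lo.py; python3 - <<'E'
from h import *
for n in("wrist","top","scene"):
    c=capture(n);cv2.imwrite(f"pics/{n}6.png",c["image"]);np.savez(n+"6.npz",**c)
    if n=="wrist":
        P,ok=wcloud(c);X=P.reshape(-1,3)
        r=np.hypot(X[:,0],X[:,1])
        for lo,hi in((35,50),(50,88),(88,97)):
            m=(r>lo)&(r<hi)&(X[:,2]>40);print(lo,hi,np.percentile(X[m,2],[5,25,50,75,95]).round(1))
    else:
        P,ok=cloud(c);M=ok&(abs(P[...,2]-111)<3)&(abs(P[...,0]-534)<100)&(abs(P[...,1]+267)<100)
        T=P[M][:,:2];r=np.hypot(*(T-[534.5,-267.7]).T);T=T[(r>85)&(r<98)];print(n,len(T),circ(T))
print(sense()["eef_pos"])
a=[cv2.imread(f"pics/{n}6.png")[:, 60:460] if n!="scene" else cv2.imread("pics/scene6.png")[60:260,180:380] for n in("wrist","scene")]
cv2.imwrite("pics/m6.png",np.hstack([a[0],cv2.resize(a[1],(400,400))]))
E
```

```text
12.6833 [ 539.4 -247.2  190.5] [ 0.5  0.2 -1.9] 0.6505874290233873
(1786, np.float64(-6.9), array([-0.55, -1.19, 28.02]), array([60.6, 56. ,  4.6]))
low 552 7.180161328582241 [  6.96814671 -29.09698599   2.89814401] [28.71998623 26.89822664 11.10967329] rim step 14.080161328582243
[-0.37743228 -1.11210145]
35 50 [114.8 115.6 116.3 127.3 128.4]
50 88 [ 78.1 115.4 126.8 127.9 128.7]
88 97 [ 77.7 127.  127.7 128.2 129.1]
top 122 (array([ 534.00298897, -268.76047953]), np.float64(91.35869340359586))
scene 255 (array([ 534.70414621, -267.6568115 ]), np.float64(90.8150184852211))
[ 539.47158978 -247.50101136  190.67487342]
```

View pics/m6.png

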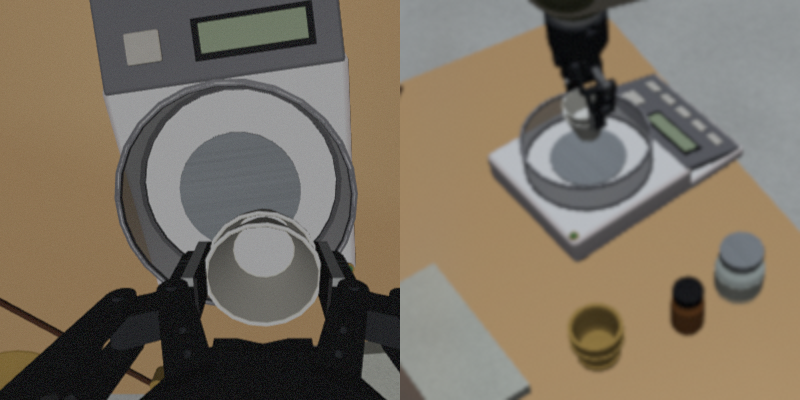

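The left half (wrist) shows the pan at (240,190) with the nested pair at (264,265). The right half (scene) shows the pair above the shield, the bystanders in place. I'll check the pan centre in the tool frame.

```bash
python3 - <<'E'
from h import *
c=dict(np.load("wrist6.npz"));P,ok=wcloud(c);X=P.reshape(-1,3)
r=np.hypot(X[:,0]-5,X[:,1]+20)
T=X[(r>82)&(r<100)&(X[:,2]>74)&(X[:,2]<82)]
o=least_squares(lambda p:np.hypot(*(T[:,:2]-p[:2]).T)-p[2],[5,-20,91],loss="soft_l1").x
print(len(T),o,T.min(0),T.max(0))
g=c["image"].max(2).ravel();b=(r<60)&(X[:,2]>108)&(X[:,2]<122)
print("pan z",np.percentile(X[b,2],[5,50,95]))
E
```

```text
3905 [  4.64320964 -21.19722909  90.27939986] [ -85.64106656 -114.70406283   75.36181311] [96.99703444 71.48113246 81.97893072]
pan z [114.75228703 115.83445617 116.91876138]
```

move_arm(moves=[{"turn": [0, 0, 0], "translation": [1.2, -4.2, 0], "hand": 0.2}, {"turn": [0, 0, 0], "translation": [2, -8, 0], "hand": 0.2}, {"turn": [0, 0, 0], "translation": [2, -8, 0], "hand": 0.2}, {"turn": [0, 0, 0], "translation": [0, 0, 4], "hand": 0.2}, {"turn": [0, 0, 0], "translation": [0, 0, 8], "hand": 0.2}, {"turn": [0, 0, 0], "translation": [0, 0, 10], "hand": 0.2}, {"turn": [0, 0, 0], "translation": [0, 0, 10], "hand": 0.2}, {"turn": [0, 0, 0], "translation": [0, 0, 6], "hand": 0.2}, {"turn": [0, 0, 0], "translation": [0, 0, 3], "hand": 0.2}, {"turn": [0, 0, 0], "translation": [0, 0, 0], "hand": 0.2}])

```text
time_s: 13.67
eef_pos: [533.8, -268.1, 148.6]
ee_rot: [-0.001, 0.0, 1.0, 0.001]
force: [-1.0, -0.6, -2.5]
grip_width: 0.65
grip_force: 63.9
```

```bash
cat > fin.py <<'E'
from h import *
for i in range(4): c=capture("wrist")
s=sense();print(s["time_s"],s["eef_pos"],s["force"],s["dq"].round(3))
P,ok=wcloud(c);X=P.reshape(-1,3);h=s["eef_pos"][2]
r=np.hypot(X[:,0],X[:,1]);zr=h-112
T=X[(r>82)&(r<100)&(X[:,2]>zr-5)&(X[:,2]<zr+4)]
print(len(T),least_squares(lambda p:np.hypot(*(T[:,:2]-p[:2]).T)-p[2],[0,0,91],loss="soft_l1").x)
b=(r<52)&(r>36)&(X[:,2]>h-82)&(X[:,2]<h-68);print("pan z",np.percentile(X[b,2],[5,50,95]),b.sum())
E
python3 fin.py; python3 lo.py
```

```text
13.8667 [ 534.26531387 -268.53073958  150.15037954] [-0.00216059 -0.16719303 -1.18896214] [-0.001  0.     0.002 -0.    -0.     0.001]
5843 [-8.59692015e-02 -8.90402530e-02  9.00016780e+01]
pan z [74.36279758 75.40801205 76.46506133] 4898
13.9167 [ 534.2 -268.5  150.2] [-0.3 -0.3 -1.9] 0.6525171570949041
(1819, np.float64(-6.8), array([-0.52, -1.17, 28.  ]), array([59.7, 56. ,  4.2]))
low 551 7.074459572352452 [  7.44567167 -28.92561088   2.47365653] [28.71005601 33.46871922 11.0738329 ] rim step 13.874459572352452
[-0.38599592 -1.05964059]
```

move_arm(moves=[{"turn": [0, 0, 0], "translation": [0, 0, 3], "hand": 0.2}, {"turn": [0, 0, 0], "translation": [0, 0, 4], "hand": 0.2}, {"turn": [0, 0, 0], "translation": [0, 0, 3], "hand": 0.2}, {"turn": [0, 0, 0], "translation": [0, 0, 1], "hand": 0.2}, {"turn": [0, 0, 0], "translation": [0, 0, 0], "hand": 0.2}, {"turn": [0, 0, 0], "translation": [0, 0, 0], "hand": 0.2}, {"turn": [0, 0, 0], "translation": [0, 0, 0], "hand": 0.2}, {"turn": [0, 0, 0], "translation": [0, 0, 0], "hand": 0.2}, {"turn": [0, 0, 0], "translation": [0, 0, 0], "hand": 0.2}, {"turn": [0, 0, 0], "translation": [0, 0, 0], "hand": 0.2}])

```text
time_s: 14.75
eef_pos: [534.1, -268.5, 138.7]
ee_rot: [0.0, 0.0, 1.0, -0.0]
force: [-0.3, -0.7, -2.2]
grip_width: 0.65
grip_force: 64.0
```

```bash
python3 fin.py; python3 lo.py
```

```text
14.95 [ 534.0581544  -268.43403331  138.67670948] [ 0.04370287  0.15323743 -1.95162308] [-0.001  0.002 -0.     0.     0.    -0.   ]
6053 [-0.20115766 -0.17339873 89.89197139]
pan z [63.03933122 64.03920518 65.05297169] 5228
15.0 [ 534.  -268.4  138.7] [ 0.8  0.3 -2.2] 0.6539079840096612
(1802, np.float64(-6.9), array([-0.54, -1.18, 28.01]), array([60.3, 56. ,  4.3]))
low 552 7.092816589232408 [  7.37119391 -29.1423303    2.14222984] [28.7708726  33.21704376 10.82233102] rim step 13.992816589232408
[-0.37822397 -1.09880531]
```

The gap to the pan is 64.0 − 49.1 ≈ 15 mm, with the pair centred within about 1 mm, nested and still.

```bash
python3 -c "
from rig import finish_job
print(finish_job())"
```

```text
the job is handed in; nothing more can be done
None
```

The job is handed in, with no verdict returned: the cups are nested and held upright and still about 15 mm above the pan, centred within about 1 mm, with no sign in the forces or pictures that the balance was touched or the bystanders moved.

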